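# Prop open the flip-top cup box

## Robot

A 7-joint arm with a two-finger parallel gripper is mounted at the origin on the work surface; the furniture and walls round the work are solid. World frame = base frame: x ahead of the robot, y to its left, z up, the work surface at z = 0. Lengths are in m, angles in rad, forces in N, time in s.
With the tool pointing down it reaches from about 0.375 to 0.925 m from the base axis. Payload 3.1 kg.
Tool frame: the origin (TCP) lies on the centre line of the jaws, within the pads' length; the fingertips stand 17 mm ahead of it and the grasp point (between the pads) lies 2 mm behind it; z points along the fingers, x is the direction in which the jaws open and shut, and the axes are right-handed (so a half turn about z gives the same grasp; the last joint's range is limited). The gripper opens to 85 mm and grips with 20 to 120 N. Pads are 22 mm wide; open, the fingers measure 114 mm over their backs; the gripper's body (76 mm by 85 mm) begins 54 mm behind the grasp point. The pads swing forward as they close: fully open they stand 13 mm farther back than shut.
Start: joints at [1.117, 0.383, 0.044, 1.598, -0.018, 1.161, -0.05], TCP at [0.226, -0.609, 0.248] pointing down, gripper open.
Joint ranges: [-2.61, 2.61], [-0.41, 2.15], [-1.48, 1.57], [0, 2.5], [-1.57, 4.71], [0.05, 1.97], [-2.85, 2.85]. Speed limits (rad/s): [2.79, 2.79, 3.14, 3.14, 3.14, 3.14, 3.14].

## Interface

Orientations are given as a rotation vector (axis times angle).
In Python, from station import monitor, vision, hand_in gives the robot as it stands. The module is installed in compiled form; this text tells all that it offers.
- The arm moves only by the tool apply_moves, never from a script. Its argument "motion" is one flat list of numbers, 7 for each row, row after row: the shift along the tool's x, y, z normalised to -1 to 1, where 1 is 40 mm, then the turn, a rotation vector about the tool's x, y, z normalised to -1 to 1, where 1 is 45 degrees, then the opening, from 0 (shut) to 1 (fully open). A call has 1 to 5 rows; each row shifts and turns the commanded pose from where the row before left it, along the tool's axes as they then stand; what a row does not reach is not made up. A row lasts 1/8 s, in which the tool goes at most 62.5 mm and 10.7 degrees, less where a joint would pass 70% of its speed; a pose out of reach is approached as far as the arm can. A call with a number of a shift or a turn outside -1 to 1 is refused whole. A call with a gripper value outside its range is refused whole. The fingers move at their own pace and stop on an object; "force" is the grip in N (left out, the last holds). Time passes only in rows, so rows that do not move let the fingers close. It gives the time, the measured TCP pose, the force and the opening at its end, in the units of the state.
- monitor.get_state(): the state, without advancing time (a new reading comes with each control period).
- vision.camera(name): name is "side" or "top" or "wrist"; returns the picture (480x640x3 uint8, blue, green, red); there is no depth.
- vision.calibration(name): a dict with "camera_matrix" (3x3 intrinsics, pixels), "extrinsics" (4x4, takes a point from camera to world coordinates). Camera axes: x right, y down, z forward; pixel columns grow to the right and rows downward; lengths in m; the calibration is good to about 2 mm. A picture is of the moment at which its call begins: read the wrist's pose just before it. calibration takes no time and is no camera call; for the wrist camera it gives the pose at the moment of the call.
- hand_in(): hands the job in, once; it reports no verdict.
The state is a dict: "clock": time; "joints": joint angles; "joint_vel": joint speeds; "tau": joint torques, N m; "eef_pos": TCP position; "ee_rot": TCP orientation; "force": force on the tool from outside, world axes, zero at the start; "wrist_torque": the same for the moment, N m; "width": finger opening in m.
Only numpy, scipy, OpenCV 4.12 (cv2) and the standard library are available. Lean on these libraries where they do the work, as an engineer would, in place of code of your own. Each camera call takes 0.05 s, during which the arm holds its last target.

## Task

Open the grey flip-top box that has a steel folding stay on its side: raise its lid by the bar handle until it stands nearly upright, then press the knee of the stay down past straight, so that the stay is locked and holds the lid up. Leave the other lidded food box shut and where it stands, and let go of everything at the end.

Things in the scene. Friction and masses are not known exactly. Their poses are not given: they have to be found in the camera images.
- box_hinge (a point): Middle of the lid's hinge line, on the far rim of the flip-top box, 80 mm above the table. Axes are the box's own: x from the box front to the hinge (away from the robot at yaw 0), y along the hinge to the left, z up. Box: plain grey, fixed, 160 (x) x 200 (y) x 80 mm high, flat white lid 10 mm thick; it stands left or right. The other food box has no stay and no bar.
- lid_bar (a point): Middle of the lid's steel bar handle: round, 10 mm thick, 90 mm long, parallel to the hinge, 35 mm forward of the lid's front edge and 35 mm above its top, so fingers closing across it (front to back) from above are clear. Shut, it is at (-195, 0, 45) mm in the box_hinge frame; it swings up and back about the hinge line, turning between the fingers. Lifting takes about 2 N.
- flip_lid (a joint): Opening angle of the flip-top lid, rad: 0 shut (as at the start), 1.43 with the stay pulled straight, which is as far as it goes. The hinge is a little stiff: let go above 1.1 the lid just stands by itself, below about 0.95 it falls shut. Raise it to 1.2 to 1.35 before pressing the stay.
- stay_knob (a point): Centre of the steel thumb knob at the stay's knee, beside the box's right (-y) side: cylinder of radius 12 mm, 40 mm long, parallel to the hinge, free from above. In the box_hinge frame (mm): (-147, -133, 47) lid shut; (-111, -133, 35) lid at 1.26 rad; (-92, -133, 6) locked. Lid up, press on its top (not from behind), down and slightly back, to lock it: a few N. Lid low, it jams.
- stay_knee (a joint): Unfolding angle of the stay's knee, rad: 0 folded (lid shut), 2.03 straight, 2.27 past straight against its stop, which is the locked position, where the lid's weight and a light spring keep it. The lid rises a little as the knee straightens. The stay's two links are flat steel bars 55 and 101 mm long.
- caddy_lid (a joint): Lid angle of the other food box, the bystander, rad: 0 shut.
- caddy_middle (a point): Middle of that other lidded food box (134 x 164 x 73 mm, light grey, loose, no stay), half-way up.
There are look-alikes about, which are no part of the job. Leave any brown look-alike of the part that bears caddy_lid alone.

How it is judged:
At the end, for the whole second after the job is handed in: The flip-top lid stands still at more than 1.3 rad, the knee of its stay is past straight (more than 2.13 rad, that is 0.1 beyond straight), and the other lidded food box is shut (under 0.15 rad) and within 30 mm of where it stood (value of joint flip_lid above 1.3 rad and value of joint stay_knee above 2.13 rad and not (velocity of joint flip_lid above 0.1 rad/s or velocity of joint flip_lid below -0.1 rad/s) and value of joint caddy_lid below 0.15 rad and distance of caddy_middle from where it was at the start of the episode below 0.03 m); the robot touches nothing.
It fails at once if the other food box's lid is opened (value of joint caddy_lid above 0.3 rad).
It also fails if it takes over 50 s, if anything falls off the work surface, if the arm or the gripper's body presses on something with over 40 N, if the wrist force passes 120 N, or if a joint passes its speed limit or range.

## Working session

There is one attempt and no reset: what is moved stays moved. The work goes in short steps, Python scripts to look and compute and a tool call to move; the robot and the scene stay as the last step left them, time stands still between calls to the robot, and variables do not carry over. Pictures are saved under pics/ and viewed, and the job is handed in when it is done.

Besides the shell and the picture viewer there is one more tool, called after "Emit:" in YAML: its name, and indented under it one key for each argument. apply_moves: Moves the arm, as the interface text tells. Scaled input: -1 to 1 covers 40 mm each way for a shift and 45 degrees each way for a turn. Its arguments: {"type":"object","properties":{"motion":{"type":"array","items":{"type":"number"}},"force":{"type":"number"}},"required":["motion"]}

```bash
mkdir -p pics; python3 - <<'E'
from station import monitor, vision
import cv2
s=monitor.get_state(); print(s)
for n in ("side","top","wrist"):
    c=vision.calibration(n); print(n,c)
    cv2.imwrite(f"pics/{n}0.png",vision.camera(n))
E
```

```text
{'clock': 0.0, 'joints': array([ 1.11717972,  0.38385826,  0.04384258,  1.59957561, -0.01785661,
        1.16117083, -0.04991936]), 'joint_vel': array([-6.05980125e-07,  1.48687693e-03, -1.20396866e-04,  8.10317143e-04,
       -6.10435211e-04,  2.27914623e-03,  4.96481511e-04]), 'tau': array([ 1.24364701e-04, -4.33460891e+01,  1.02467973e+00, -2.49512225e+01,
        1.06280629e-02,  1.14806945e-02,  1.21477092e-05]), 'eef_pos': array([ 0.22610202, -0.60845868,  0.24687145]), 'ee_rot': array([-2.57847016,  1.79239101,  0.00353486]), 'force': array([ 0.62307124, -0.19865291,  0.87319656]), 'wrist_torque': array([0.00060136, 0.02349589, 0.02663892]), 'width': 0.08537136618733852}
side {'camera_matrix': array([[514.8095124 ,   0.        , 327.43287238],
       [  0.        , 514.8095124 , 236.16980506],
       [  0.        ,   0.        ,   1.        ]]), 'extrinsics': array([[-0.99236629, -0.05888168,  0.1083609 ,  0.39443332],
       [-0.1217328 ,  0.32693776, -0.93717278,  0.8344868 ],
       [ 0.01975504, -0.94320976, -0.33160985,  0.44069908],
       [ 0.        ,  0.        ,  0. 
[... 200 characters left out ...]
, 'extrinsics': array([[ 0.01629255, -0.99496058,  0.09893435,  0.37172012],
       [-0.99978317, -0.01492791,  0.01451806, -0.07142749],
       [-0.01296801, -0.09914943, -0.99498805,  1.2352386 ],
       [ 0.        ,  0.        ,  0.        ,  1.        ]])}
wrist {'camera_matrix': array([[345.48718441,   0.        , 319.62348661],
       [  0.        , 345.48718441, 240.18746307],
       [  0.        ,   0.        ,   1.        ]]), 'extrinsics': array([[ 0.34758417, -0.90430391, -0.24782994,  0.28986438],
       [-0.93764404, -0.33606279, -0.0888001 , -0.58577345],
       [-0.00298414,  0.26324177, -0.96472528,  0.3729525 ],
       [ 0.        ,  0.        ,  0.        ,  1.        ]])}
```

View pics/top0.png

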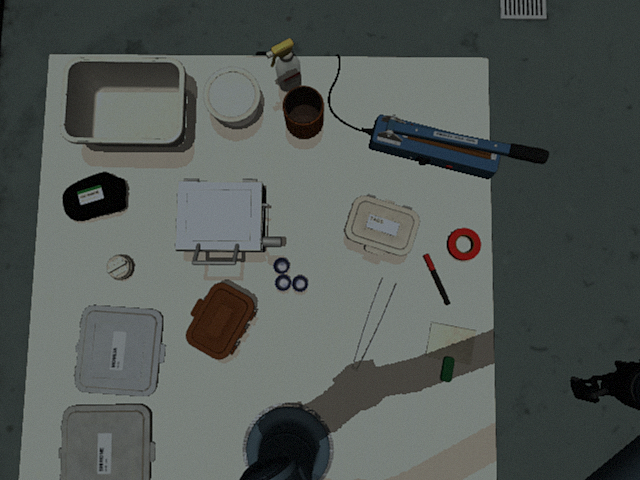

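View pics/side0.png

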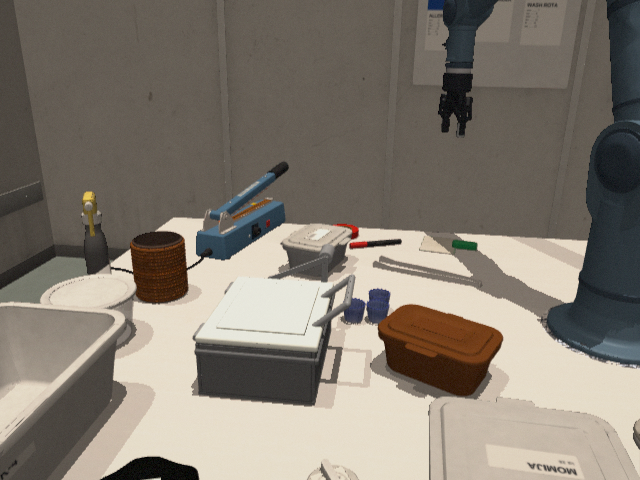

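View pics/wrist0.png

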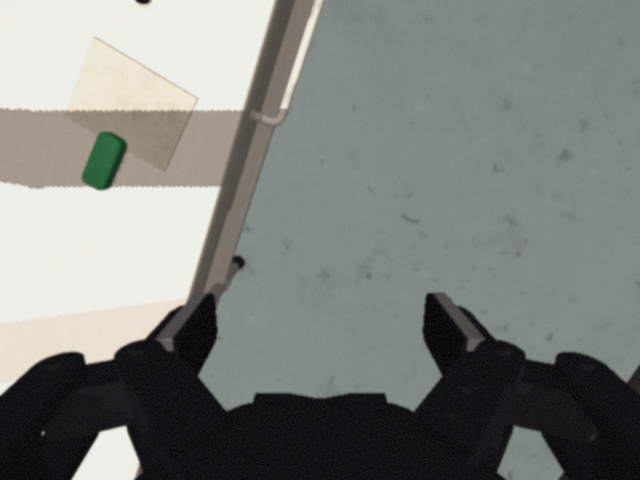

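Candidates, as top-view pixels:
- White-lidded box with bar and stay (220,215): this matches the flip-top description.
- Light food box (382,226): the caddy, the bystander.
- Brown box (222,320): look-alike, leave alone.
- Grey lidded boxes (120,350) and (107,440): no stay or bar.

I choose (220,215) and check it in a close crop.

```bash
python3 - <<'E'
import cv2
a=cv2.imread("pics/top0.png")[165:285,160:300]
cv2.imwrite("pics/crop1.png",cv2.resize(a,None,fx=5,fy=5,interpolation=cv2.INTER_CUBIC))
a=cv2.imread("pics/side0.png")[240:410,190:390]
cv2.imwrite("pics/crop2.png",cv2.resize(a,None,fx=3.5,fy=3.5,interpolation=cv2.INTER_CUBIC))
E
```

```text
(no output)
```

View pics/crop1.png

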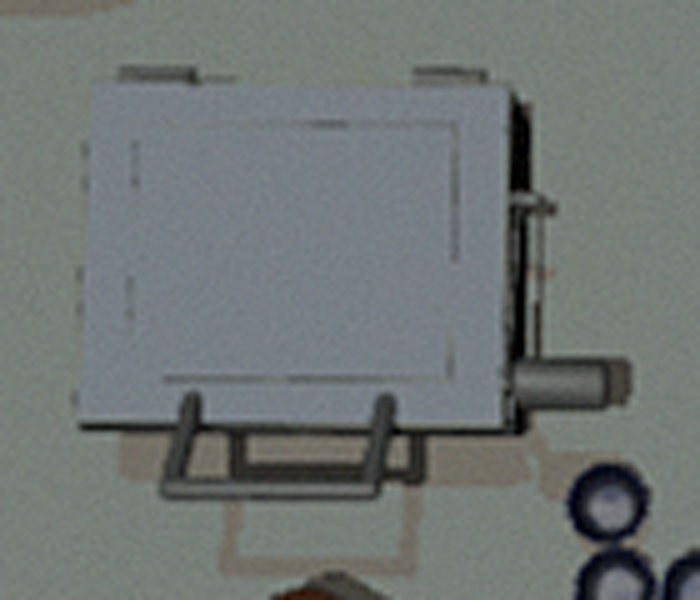

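View pics/crop2.png

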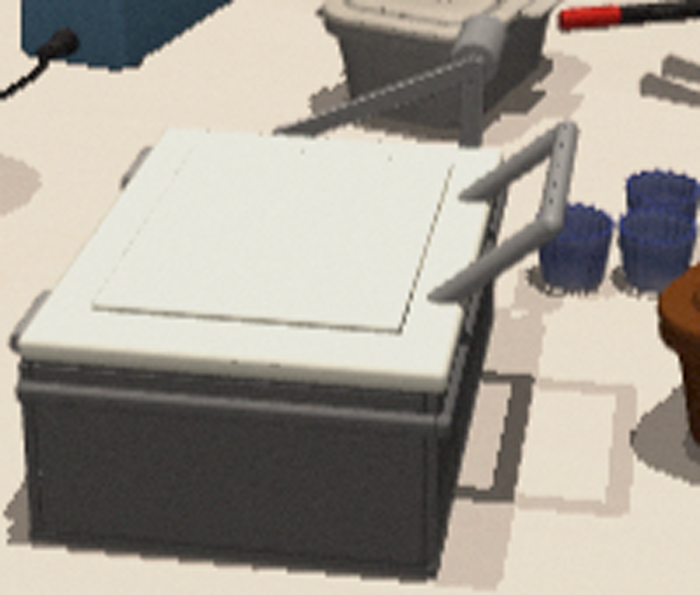

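```bash
cat > h.py <<'E'
import numpy as np, cv2
from scipy.optimize import least_squares
from station import vision
C={n:vision.calibration(n) for n in("top","side")}
def proj(n,P):
    c=C[n];E=np.linalg.inv(c["extrinsics"]);q=(E[:3,:3]@np.atleast_2d(P).T+E[:3,3:]);p=c["camera_matrix"]@q
    return (p[:2]/p[2]).T
def b2w(h,P):
    x,y,a=h;c,s=np.cos(a),np.sin(a);P=np.atleast_2d(P)/1000.
    return np.c_[x+c*P[:,0]-s*P[:,1],y+s*P[:,0]+c*P[:,1],.08+P[:,2]]
E
python3 - <<'E'
from h import *
bl=[-195,45,45];br=[-195,-45,45]
M=[bl,br,[0,100,10],[0,-100,10],[-160,100,10],[-160,-100,10],[-147,-153,47],]
T=[(165,489),(378,489),(97,85),(512,90),(78,422),(505,430),(605,385)]
T=np.array(T)/5+[160,165]
MS=[br,bl,[-160,100,10],[0,100,10],[-160,-100,10],[0,-100,10]]
S=np.array([(567,128),(551,222),(445,378),(22,347),(500,150),(170,130)])/3.5+[190,240]
f=lambda h:np.r_[(proj("top",b2w(h,M))-T).ravel(),(proj("side",b2w(h,MS))-S).ravel()]
r=least_squares(f,[.6,.1,0],loss="soft_l1");print(r.x,np.round(f(r.x).reshape(-1,2),1))
h=r.x;print(b2w(h,[[-195,0,45],[-147,-133,47],[-111,-133,35],[-92,-133,6]]))
E
```

```text
[0.63084613 0.16802521 0.00827237] [[ 1.1  0. ]
 [-1.5  0.3]
 [-2.2 -1. ]
 [-0.5 -1.6]
 [-0.8 -0.9]
 [-0.4 -1.9]
 [ 1.3  0.1]
 [ 1.3  0.8]
 [ 1.5  0.8]
 [ 0.2 -1.5]
 [-0.3 -2.2]
 [ 0.6 -0.8]
 [-0.3 -1.3]]
[[0.4358528  0.16641212 0.125     ]
 [0.48495137 0.03381374 0.127     ]
 [0.52095014 0.03411154 0.115     ]
 [0.53994949 0.03426871 0.086     ]]
```

```bash
cat > plan.py <<'E'
import numpy as np
from scipy.spatial.transform import Rotation as R, Slerp
from station import monitor
def plan(wps,grip,step=.036,yaw=0.008,n=None):
    """wps world positions; tool down, x axis at yaw"""
    s=monitor.get_state();p=s["eef_pos"];r=R.from_rotvec(s["ee_rot"])
    G=R.from_matrix(np.array([[np.cos(yaw),np.sin(yaw),0],[np.sin(yaw),-np.cos(yaw),0],[0,0,-1]]))
    pts=[p]
    for w in wps:
        w=np.array(w,float);k=max(1,int(np.ceil(np.linalg.norm(w-pts[-1])/step))) if n is None else n
        a=pts[-1];pts+=[a+(w-a)*i/k for i in range(1,k+1)]
    N=len(pts)-1;tot=(r.inv()*G).magnitude();m=max(1,int(np.ceil(tot/np.radians(7))))
    sl=Slerp([0,max(m,min(N,m))],R.concatenate([r,G]))
    ps,rs=p,r;rows=[]
    for i in range(1,max(N,m if tot>.02 else 1)+1):
        pn=pts[min(i,N)];rn=sl(min(i,m))
        d=rs.inv().apply(pn-ps)/.04;t=(rs.inv()*rn).as_rotvec()/np.radians(45)
        row=np.round(np.r_[d,t],2)
        rows.append(row);ps=ps+rs.apply(row[:3]*.04);rs=rs*R.from_rotvec(row[3:]*np.radians(45))
    print("rows",len(rows))
    for i in range(0,len(rows),5):
        print("[",", ".join(", ".join("%g"%(v+0.) for v in q)+", %g"%grip for q in rows[i:i+5]),"]")
E
python3 -c "
from plan import *
plan([(.42,-.3,.26),(.437,.167,.20)],.8)"
```

```text
rows 25
[ -0.5, -0.66, -0.03, 0, 0, -0.14, 0.8, -0.43, -0.71, -0.03, 0, 0, -0.14, 0.8, -0.35, -0.75, -0.02, 0, 0, -0.14, 0.8, -0.27, -0.78, -0.03, 0, 0, -0.15, 0.8, -0.17, -0.81, -0.03, 0, 0, -0.14, 0.8 ]
[ -0.08, -0.83, -0.03, 0, 0, -0.14, 0.8, 0.02, -0.83, -0.03, 0, 0, -0.14, 0.8, 0.1, -0.82, -0.03, 0, 0, -0.14, 0.8, 0.19, -0.8, -0.02, 0, 0, -0.14, 0.8, 0.28, -0.78, -0.03, 0, 0, -0.15, 0.8 ]
[ 0.37, -0.75, -0.03, 0, 0, -0.14, 0.8, 0.03, -0.83, 0.11, 0, 0, 0, 0.8, 0.04, -0.83, 0.11, 0, 0, 0, 0.8, 0.04, -0.84, 0.11, 0, 0, 0, 0.8, 0.04, -0.83, 0.11, 0, 0, 0, 0.8 ]
[ 0.04, -0.83, 0.1, 0, 0, 0, 0.8, 0.04, -0.84, 0.11, 0, 0, 0, 0.8, 0.04, -0.83, 0.11, 0, 0, 0, 0.8, 0.04, -0.83, 0.11, 0, 0, 0, 0.8, 0.04, -0.84, 0.11, 0, 0, 0, 0.8 ]
[ 0.04, -0.83, 0.11, 0, 0, 0, 0.8, 0.04, -0.83, 0.11, 0, 0, 0, 0.8, 0.03, -0.84, 0.11, 0, 0, 0, 0.8, 0.04, -0.83, 0.1, 0, 0, 0, 0.8, 0.04, -0.83, 0.11, 0, 0, 0, 0.8 ]
```

Emit:
apply_moves:
  motion: [-0.5,-0.66,-0.03,0,0,-0.14,0.8,-0.43,-0.71,-0.03,0,0,-0.14,0.8,-0.35,-0.75,-0.02,0,0,-0.14,0.8,-0.27,-0.78,-0.03,0,0,-0.15,0.8,-0.17,-0.81,-0.03,0,0,-0.14,0.8]
  force: 25

```text
clock: 0.78
eef_pos: [0.3146, -0.4678, 0.2535]
ee_rot: [-2.975, 1.009, 0.001]
force: [-0.3, -0.6, 0.9]
width: 0.069
```

Emit:
apply_moves:
  motion: [-0.08,-0.83,-0.03,0,0,-0.14,0.8,0.02,-0.83,-0.03,0,0,-0.14,0.8,0.1,-0.82,-0.03,0,0,-0.14,0.8,0.19,-0.8,-0.02,0,0,-0.14,0.8,0.28,-0.78,-0.03,0,0,-0.15,0.8]

```text
clock: 1.4
eef_pos: [0.4028, -0.3278, 0.2592]
ee_rot: [-3.138, 0.151, 0.001]
force: [0.3, -1.2, -0.1]
width: 0.0684
```

Tracking is good, so I continue.

Emit:
apply_moves:
  motion: [0.37,-0.75,-0.03,0,0,-0.14,0.8,0.03,-0.83,0.11,0,0,0,0.8,0.04,-0.83,0.11,0,0,0,0.8,0.04,-0.84,0.11,0,0,0,0.8,0.04,-0.83,0.11,0,0,0,0.8]

```text
clock: 2.02
eef_pos: [0.4247, -0.1661, 0.2427]
ee_rot: [-3.142, -0.016, 0.001]
force: [-0.3, -0.3, 0.8]
width: 0.0686
```

Emit:
apply_moves:
  motion: [0.04,-0.83,0.1,0,0,0,0.8,0.04,-0.84,0.11,0,0,0,0.8,0.04,-0.83,0.11,0,0,0,0.8,0.04,-0.83,0.11,0,0,0,0.8,0.04,-0.84,0.11,0,0,0,0.8]

```text
clock: 2.65
eef_pos: [0.431, 0.0006, 0.2212]
ee_rot: [3.141, 0.016, -0.0]
force: [0.1, 0.5, -0.3]
width: 0.0684
```

Emit:
apply_moves:
  motion: [0.04,-0.83,0.11,0,0,0,0.8,0.04,-0.83,0.11,0,0,0,0.8,0.03,-0.84,0.11,0,0,0,0.8,0.04,-0.83,0.1,0,0,0,0.8,0,0,0,0,0,0,0.8]

```text
clock: 3.28
eef_pos: [0.4352, 0.1359, 0.2042]
ee_rot: [-3.14, -0.025, 0.001]
force: [0.4, -0.3, -1.2]
width: 0.0686
```

```bash
python3 - <<'E'
from plan import *
from station import vision
import cv2
for n in("wrist","side"): cv2.imwrite(f"pics/{n}1.png",vision.camera(n))
plan([(.437,.167,.165),(.437,.167,.122)],.8,step=.03)
E
```

```text
rows 4
[ 0.02, -0.43, 0.49, 0, 0, 0, 0.8, 0.02, -0.43, 0.48, 0, 0, 0, 0.8, 0, 0, 0.54, 0, 0, 0, 0.8, 0, 0, 0.54, 0, 0, 0, 0.8 ]
```

View pics/wrist1.png

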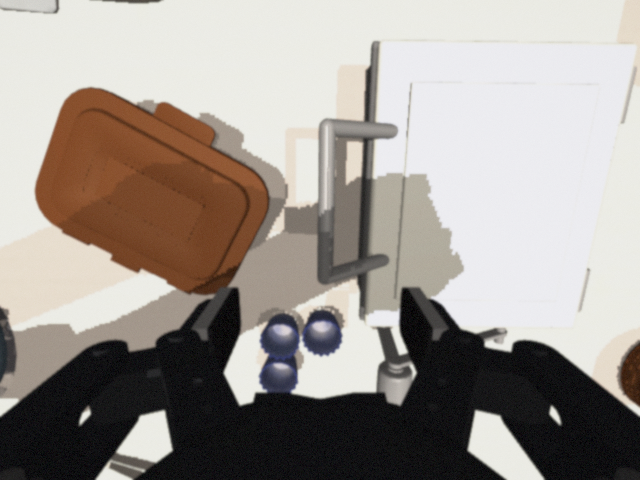

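View pics/side1.png

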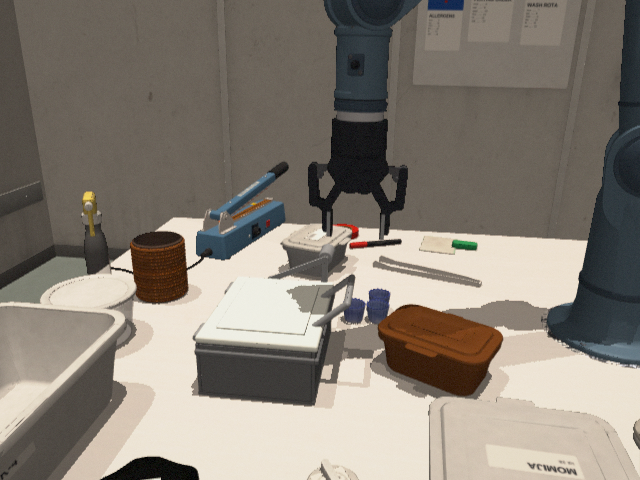

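The wrist view shows the bar at px (327,122) to (326,280), between the fingers. I'll check its position with the wrist calibration.

```bash
python3 - <<'E'
from station import vision
import numpy as np
c=vision.calibration("wrist");K=c["camera_matrix"];E=c["extrinsics"]
for p in [(327,124),(326,277)]:
    d=E[:3,:3]@np.linalg.solve(K,[*p,1]);t=(.125-E[2,3])/d[2];print(E[:3,3]+t*d)
E
```

```text
[0.44012891 0.21088388 0.125     ]
[0.440934   0.11888963 0.125     ]
```

Emit:
apply_moves:
  motion: [0.04,-0.4,0.49,0,0,0,0.8,0.03,-0.4,0.48,0,0,0,0.8,0,0,0.54,0,0,0,0.8,0,0,0.5,0,0,0,0.8,0,0,0,0,0,0,0.5]
  force: 25

```text
clock: 4.0
eef_pos: [0.4373, 0.1625, 0.1224]
ee_rot: [3.14, 0.012, -0.006]
force: [-0.6, -0.3, 0.1]
width: 0.0516
```

Emit:
apply_moves:
  motion: [0,0,0,0,0,0,0,0,0,0,0,0,0,0,0,0,0,0,0,0,0,0,0,0,0,0,0,0,0,0,0,0,0,0,0]
  force: 25

```text
clock: 4.62
eef_pos: [0.4385, 0.1648, 0.1248]
ee_rot: [3.141, 0.016, 0.0]
force: [-3.6, -1.7, 6.5]
width: 0.0091
```

```bash
python3 - <<'E'
from plan import *
from station import vision
import cv2
print(monitor.get_state()["eef_pos"],monitor.get_state()["width"])
cv2.imwrite("pics/w2.png",vision.camera("wrist"))
E
```

```text
[0.43845251 0.16475262 0.12480163] 0.009079006409397721
```

View pics/w2.png

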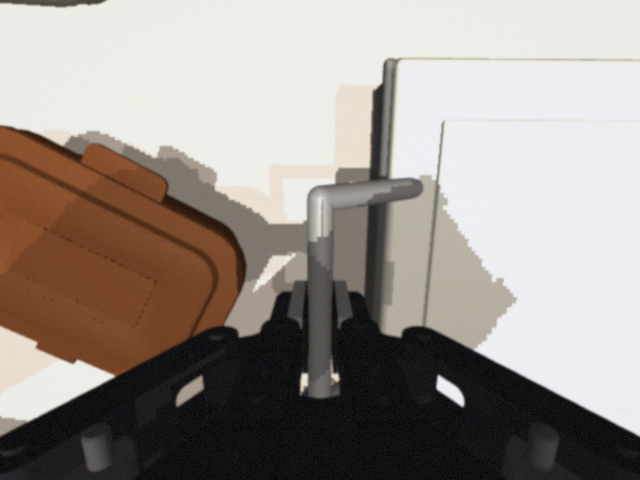

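The bar is gripped (9 mm wide). I work out the arc rows next.

```bash
python3 - <<'E'
import numpy as np
a=.2268+np.linspace(0,1.28,16);R=.2001
d=np.c_[-np.diff(np.cos(a))*R,-np.diff(np.sin(a))*R]/.04
for i in (0,5,10): print(", ".join("%.2f, 0, %.2f, 0, 0, 0, 0"%tuple(r) for r in d[i:i+5]))
E
```

```text
0.11, 0, -0.41, 0, 0, 0, 0, 0.15, 0, -0.40, 0, 0, 0, 0, 0.18, 0, -0.39, 0, 0, 0, 0, 0.21, 0, -0.37, 0, 0, 0, 0, 0.24, 0, -0.35, 0, 0, 0, 0
0.27, 0, -0.33, 0, 0, 0, 0, 0.30, 0, -0.30, 0, 0, 0, 0, 0.33, 0, -0.28, 0, 0, 0, 0, 0.35, 0, -0.25, 0, 0, 0, 0, 0.37, 0, -0.22, 0, 0, 0, 0
0.38, 0, -0.18, 0, 0, 0, 0, 0.40, 0, -0.15, 0, 0, 0, 0, 0.41, 0, -0.12, 0, 0, 0, 0, 0.42, 0, -0.08, 0, 0, 0, 0, 0.42, 0, -0.05, 0, 0, 0, 0
```

Emit:
apply_moves:
  motion: [0.11,0,-0.41,0,0,0,0,0.15,0,-0.4,0,0,0,0,0.18,0,-0.39,0,0,0,0,0.21,0,-0.37,0,0,0,0,0.24,0,-0.35,0,0,0,0]

```text
clock: 5.3
eef_pos: [0.4731, 0.1649, 0.2015]
ee_rot: [3.14, 0.016, -0.005]
force: [-4.6, -0.5, 0.8]
width: 0.0087
```

Emit:
apply_moves:
  motion: [0.27,0,-0.33,0,0,0,0,0.3,0,-0.3,0,0,0,0,0.33,0,-0.28,0,0,0,0,0.35,0,-0.25,0,0,0,0,0.37,0,-0.22,0,0,0,0]

```text
clock: 5.92
eef_pos: [0.5394, 0.1652, 0.2581]
ee_rot: [3.14, 0.015, -0.0]
force: [-1.0, -2.1, 0.6]
width: 0.0089
```

Emit:
apply_moves:
  motion: [0.38,0,-0.18,0,0,0,0,0.4,0,-0.15,0,0,0,0,0.41,0,-0.12,0,0,0,0,0.42,0,-0.08,0,0,0,0,0.42,0,-0.05,0,0,0,0]

```text
clock: 6.55
eef_pos: [0.6222, 0.1657, 0.2808]
ee_rot: [3.141, 0.014, 0.004]
force: [-0.3, -0.6, -0.3]
width: 0.0088
```

```bash
python3 - <<'E'
from plan import *
from station import vision
import cv2
print(monitor.get_state()["eef_pos"],monitor.get_state()["force"])
cv2.imwrite("pics/s3.png",vision.camera("side"))
cv2.imwrite("pics/t3.png",vision.camera("top"))
E
```

```text
[0.62221554 0.16565774 0.28084861] [-0.31506247 -0.60901425 -0.26184044]
```

View pics/s3.png

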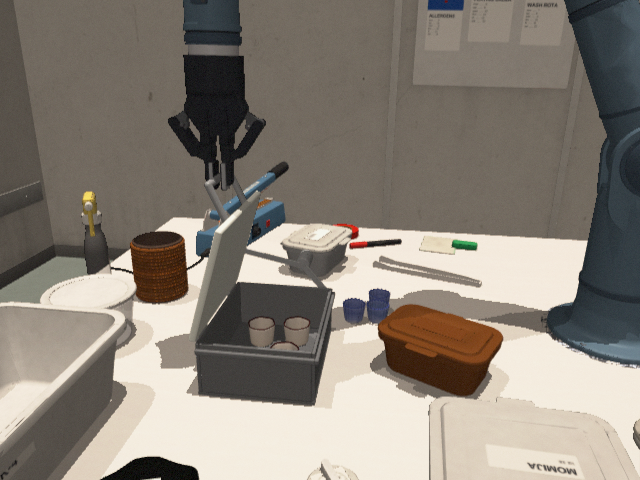

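View pics/t3.png

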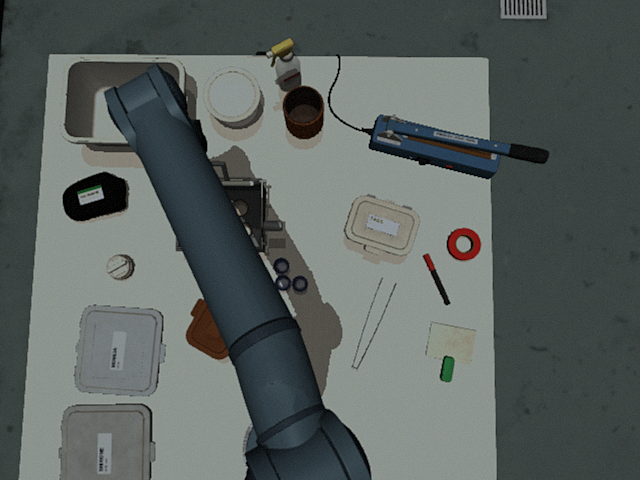

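The lid stands at about 1.28 rad, and the bystander at (382,226) is untouched. I release the bar and rise.

Emit:
apply_moves:
  motion: [0,0,0,0,0,0,0.4,0,0,0,0,0,0,0.5,0,0,-0.3,0,0,0,0.5,0,0,-0.8,0,0,0,0.5,0,0,-0.8,0,0,0,0.5]

```text
clock: 7.28
eef_pos: [0.6197, 0.167, 0.3566]
ee_rot: [-3.141, -0.017, -0.001]
force: [0.8, -0.6, 0.6]
width: 0.0428
```

```bash
python3 - <<'E'
from plan import *
from station import vision
import cv2
cv2.imwrite("pics/s4.png",vision.camera("side"))
print(monitor.get_state()["eef_pos"])
plan([(.50,.10,.35),(.522,.024,.26),(.522,.024,.17)],0,step=.034)
E
```

```text
[0.62182328 0.16815143 0.36254996]
rows 12
[ -0.61, 0.33, 0.06, 0, -0.01, 0, 0, -0.62, 0.34, 0.06, 0, 0, 0, 0, -0.61, 0.33, 0.06, 0, 0, 0, 0, -0.61, 0.34, 0.06, 0, 0, 0, 0, -0.61, 0.33, 0.06, 0, 0, 0, 0 ]
[ 0.13, 0.48, 0.56, 0, 0, 0, 0, 0.13, 0.48, 0.56, 0, 0, 0, 0, 0.13, 0.48, 0.56, 0, 0, 0, 0, 0.13, 0.47, 0.57, 0, 0, 0, 0, 0, 0.01, 0.75, 0, 0, 0, 0 ]
[ 0, 0, 0.75, 0, 0, 0, 0, 0, 0, 0.75, 0, 0, 0, 0 ]
```

View pics/s4.png

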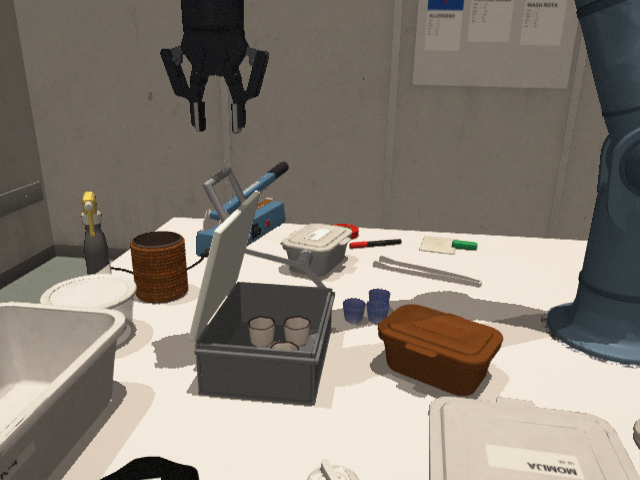

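The lid stands by itself, with the bar top at (225,175) clear of the gripper. Next I move over the knob.

Emit:
apply_moves:
  motion: [-0.61,0.33,0.06,0,0,0,0,-0.62,0.34,0.06,0,0,0,0,-0.61,0.33,0.06,0,0,0,0,-0.61,0.34,0.06,0,0,0,0,-0.61,0.33,0.06,0,0,0,0]

```text
clock: 7.95
eef_pos: [0.4974, 0.0987, 0.3436]
ee_rot: [3.141, 0.017, 0.002]
force: [-0.1, 0.1, 0.5]
width: -0.0002
```

Emit:
apply_moves:
  motion: [0.13,0.48,0.56,0,0,0,0,0.13,0.48,0.56,0,0,0,0,0.13,0.48,0.56,0,0,0,0,0.13,0.47,0.57,0,0,0,0,0,0,0.5,0,0,0,0]

```text
clock: 8.57
eef_pos: [0.5203, 0.0203, 0.2328]
ee_rot: [3.14, 0.011, 0.001]
force: [0.4, 0.9, -1.5]
width: -0.0
```

```bash
python3 - <<'E'
from plan import *
from station import vision
import cv2
print(monitor.get_state()["eef_pos"],monitor.get_state()["width"])
c=vision.calibration("wrist");K=c["camera_matrix"];E=np.linalg.inv(c["extrinsics"])
for n in("wrist","side","top"): cv2.imwrite(f"pics/{n}5.png",vision.camera(n))
from h import proj
for k in[(.524,.013,.114),(.524,.053,.114)]:
    q=K@(E[:3,:3]@k+E[:3,3]);print(q[:2]/q[2],proj("side",k),proj("top",k))
E
```

```text
[0.52030537 0.02034937 0.23278934] -3.9321129200630865e-06
[322.87498478 249.31483078] [[307.22152505 254.59940276]] [[283.49506333 225.7085327 ]]
[323.36357273 195.29370519] [[303.40242843 263.28400923]] [[265.99549579 225.45636589]]
```

View pics/wrist5.png

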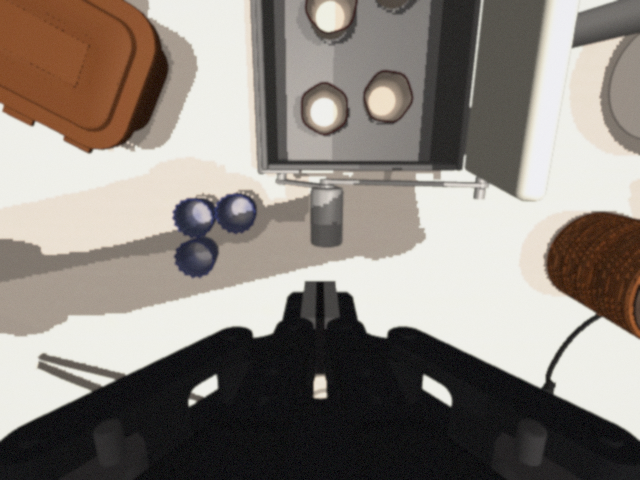

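View pics/side5.png

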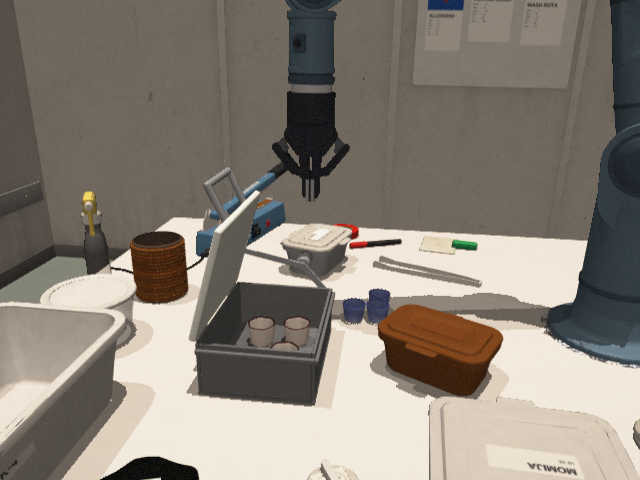

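View pics/top5.png

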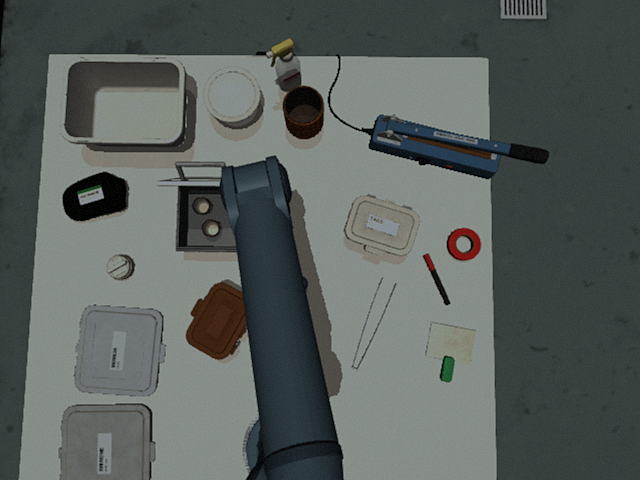

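The knob is at wrist px (327,187–245), at about x 0.526, y 0.018–0.058. I descend over it.

```bash
python3 - <<'E'
from plan import *
print(monitor.get_state()["eef_pos"])
plan([(.526,.027,.15)],0,step=.022)
E
```

```text
[0.5191195  0.02270934 0.23267287]
rows 4
[ 0.04, -0.03, 0.52, 0, 0, 0, 0, 0.05, -0.02, 0.51, 0, 0, 0, 0, 0.04, -0.03, 0.52, 0, 0, 0, 0, 0.05, -0.02, 0.52, 0, 0, 0, 0 ]
```

Emit:
apply_moves:
  motion: [0.04,-0.03,0.52,0,0,0,0,0.05,-0.02,0.51,0,0,0,0,0.04,-0.03,0.52,0,0,0,0,0.05,-0.02,0.52,0,0,0,0,0,0,0,0,0,0,0]

```text
clock: 9.35
eef_pos: [0.5262, 0.0269, 0.1493]
ee_rot: [-3.141, -0.017, 0.004]
force: [-0.1, -0.2, -0.4]
width: -0.0002
```

```bash
python3 - <<'E'
from plan import *
from station import vision
import cv2
s=monitor.get_state();print(s["eef_pos"],s["force"])
a=vision.camera("side")[150:330,190:390]
cv2.imwrite("pics/s6.png",cv2.resize(a,None,fx=3.3,fy=3.3))
P=np.array([.486,.072])
p=[]
for a in np.linspace(.874,.2,11):
    p.append(P+.0562*np.array([np.cos(a),np.sin(a)])+[0,.029])
p=np.array(p);print(np.round(p,4).tolist());print(np.round(np.diff(p,axis=0)/.04,2).tolist())
E
```

```text
[0.52620929 0.02688226 0.14933203] [-0.11004173 -0.19140452 -0.39475007]
[[0.5221, 0.1441], [0.5249, 0.1416], [0.5275, 0.1389], [0.53, 0.136], [0.5322, 0.1329], [0.5343, 0.1297], [0.5361, 0.1264], [0.5377, 0.123], [0.5391, 0.1195], [0.5402, 0.1158], [0.5411, 0.1122]]
[[0.07, -0.06], [0.07, -0.07], [0.06, -0.07], [0.06, -0.08], [0.05, -0.08], [0.05, -0.08], [0.04, -0.09], [0.03, -0.09], [0.03, -0.09], [0.02, -0.09]]
```

View pics/s6.png

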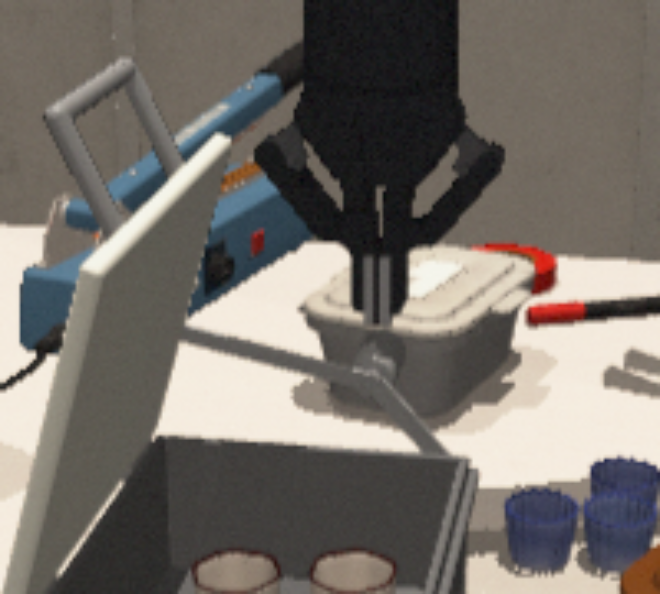

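The fingertips are right above the knob, at crop px (378,325) over (380,365). I press along its arc.

Emit:
apply_moves:
  motion: [0,0,0.15,0,0,0,0,0.02,0,0.1,0,0,0,0,0.05,0,0.08,0,0,0,0,0.06,0,0.08,0,0,0,0,0.05,0,0.08,0,0,0,0]

```text
clock: 10.02
eef_pos: [0.5329, 0.0266, 0.1297]
ee_rot: [3.141, 0.016, -0.005]
force: [-0.2, 0.3, -0.3]
width: 0.0002
```

```bash
python3 - <<'E'
from plan import *
from station import vision
import cv2
s=monitor.get_state();print(s["eef_pos"],s["force"])
a=vision.camera("side")[150:330,190:390]
cv2.imwrite("pics/s7.png",cv2.resize(a,None,fx=3.3,fy=3.3))
E
```

```text
[0.53293832 0.02657925 0.12974554] [-0.1777356   0.28879432 -0.2645217 ]
```

View pics/s7.png

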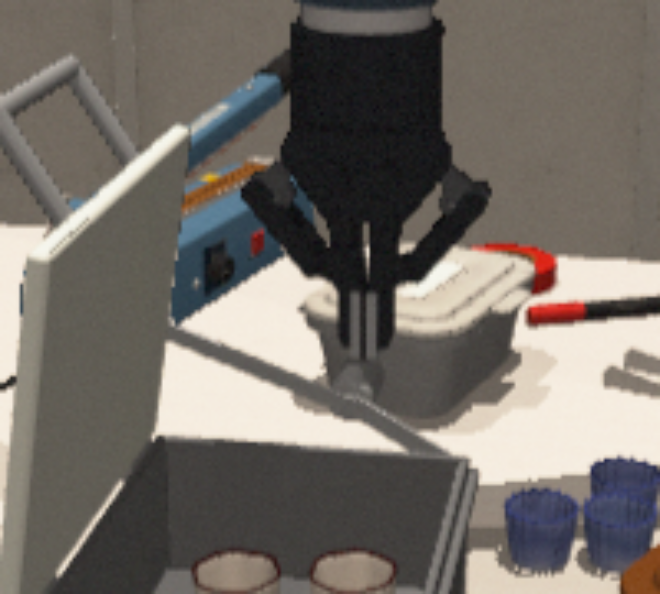

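It works: the lid has risen and the links are nearly straight at the knee (355,390). I continue.

Emit:
apply_moves:
  motion: [0.05,0,0.08,0,0,0,0,0.04,0,0.09,0,0,0,0,0.03,0,0.09,0,0,0,0,0.03,0,0.09,0,0,0,0,0.02,0,0.07,0,0,0,0]

```text
clock: 10.7
eef_pos: [0.5411, 0.0267, 0.1141]
ee_rot: [3.141, 0.016, -0.001]
force: [-2.7, -0.7, 9.0]
width: 0.0002
```

```bash
python3 - <<'E'
from plan import *
from station import vision
import cv2
s=monitor.get_state();print(s["eef_pos"],s["force"])
a=vision.camera("side")[150:330,190:390]
cv2.imwrite("pics/s8.png",cv2.resize(a,None,fx=3.3,fy=3.3))
print(monitor.get_state()["force"])
E
```

```text
[0.54111691 0.0267256  0.11414537] [-2.71057972 -0.69301657  9.02488195]
[-2.39706782 -1.53195015  7.03154375]
```

View pics/s8.png

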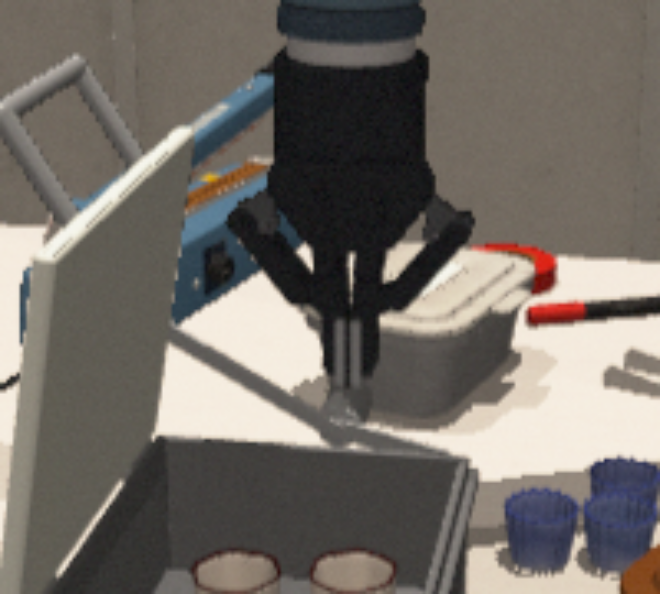

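The knee is past straight against its stop: 7–9 N, knob at z ≈ 0.085. I retreat upward.

Emit:
apply_moves:
  motion: [0,0,-0.1,0,0,0,0,0,0,-0.4,0,0,0,0,-0.2,0,-0.8,0,0,0,0,-0.3,0.2,-0.9,0,0,0,0,-0.3,0.3,-0.9,0,0,0,0]

```text
clock: 11.38
eef_pos: [0.5091, 0.007, 0.2399]
ee_rot: [-3.141, -0.019, -0.002]
force: [1.0, -0.2, 0.2]
width: -0.0
```

Emit:
apply_moves:
  motion: [-0.4,0.5,-0.7,0,0,0,0,-0.4,0.8,-0.2,0,0,0,0,-0.4,0.8,0,0,0,0,0,-0.4,0.8,0,0,0,0,0,0,0,0,0,0,0,0]

```text
clock: 12.0
eef_pos: [0.4452, -0.1133, 0.2746]
ee_rot: [3.14, 0.006, 0.001]
force: [0.6, -1.0, 0.7]
width: -0.0001
```

```bash
python3 - <<'E'
from plan import *
from station import vision
from h import proj,b2w
import cv2
s=monitor.get_state();print(s["eef_pos"],s["force"])
i=vision.camera("side");cv2.imwrite("pics/s9.png",i)
cv2.imwrite("pics/s9c.png",cv2.resize(i[150:330,190:390],None,fx=3.3,fy=3.3))
cv2.imwrite("pics/t9.png",vision.camera("top"))
H=(.633,.166,.008)
k=proj("side",b2w(H,[[-92,-113,6],[-111,-113,35]]));print((k-[190,150])*3.3)
for q in(1.3,1.38,1.42):
    r=.2001;a=q+.2268;b=[[-r*1e3*np.cos(a),y,r*1e3*np.sin(a)] for y in(45,-45)]
    print(q,((proj("side",b2w(H,b))-[190,150])*3.3).tolist())
E
```

```text
[ 0.44522822 -0.11334526  0.27461459] [ 0.62351274 -1.03989225  0.69183132]
[[339.5749632  421.84024467]
 [376.67003118 371.47714646]]
1.3 [[56.28870825178736, 115.86987081184826], [124.47460491938361, 67.8974022015426]]
1.38 [[16.582242507706315, 113.81641810195732], [89.10095765358942, 66.17761065439575]]
1.42 [[-3.0877155285456124, 113.9920641706246], [71.55411019396479, 66.39414120584603]]
```

View pics/s9c.png

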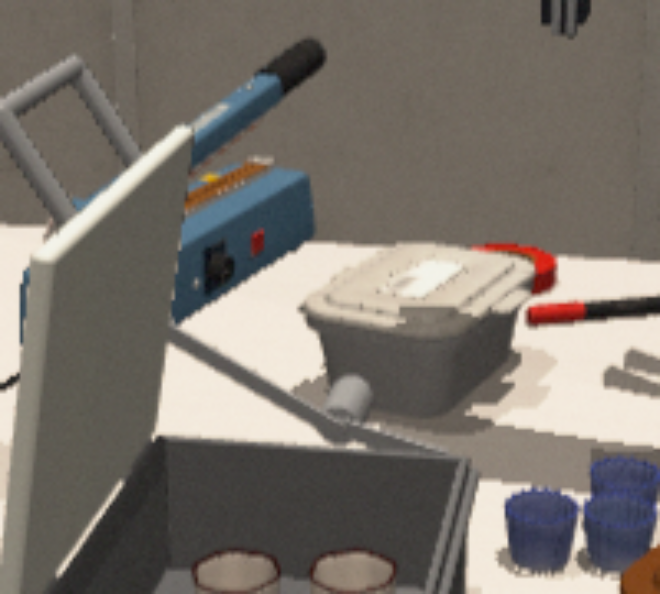

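View pics/t9.png

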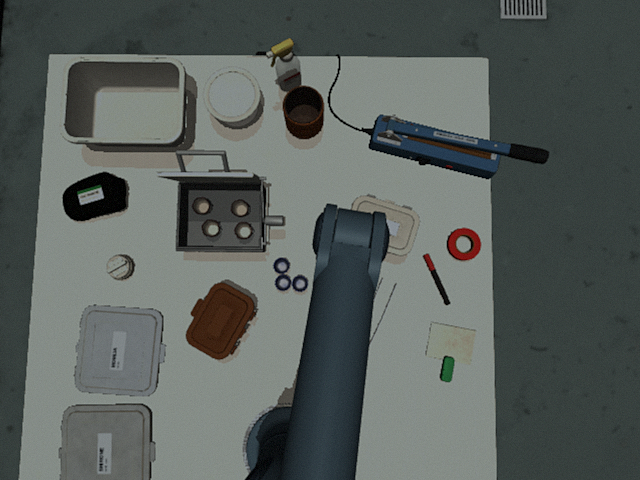

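The lid is at about 1.40 rad: the bar ends at crop px (8,110) and (75,62) fall between the 1.38 and 1.42 predictions. The knee at (340,425) matches the locked prediction (340,422). The caddy is shut and in place, and the arm is clear.

```bash
python3 -c "
from station import hand_in,monitor
print(abs(monitor.get_state()['joint_vel']).max());print(hand_in())"
```

```text
0.023505752797131043
the job is handed in; nothing more can be done
None
```

The flip-top box is open and its stay is locked. I handed the job in at about 12 s on the robot's clock; no verdict was reported.

**What I did:** I raised the lid by its bar to about 1.28 rad and let go; it stood by itself. I then pressed the stay knob down and back with closed fingers until it met the stop at about 9 N, and withdrew the arm.

**Last checks, all from pictures after letting go:**
- **Lid:** it stands at about 1.40 rad.
- **Stay:** the knee is within a few crop pixels (about 1 camera pixel) of its predicted locked position, visibly past straight. I had no direct reading of its angle.
- **Other food box:** it looked shut and in the same place. In the last top view the arm partly hid it, but the side view showed it clearly.
- **Gripper:** empty, clear of everything and nearly still.

No check failed. The two fixes on the bar's position, from the fixed cameras and from the wrist camera, differed by about 4 mm. I aimed between them and the grasp held.

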